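# Tip the bearing balls into the bin and hang up the tray

### The job

Take the small metal tray by its strap handle, hold it low over the square open bin that stands on its own, and tip it to about 45 degrees (no steeper than 60) so that both bearing balls roll over its low front lip into the bin. Bring the empty tray back level, then hang it by its strap handle on the twin-prong hook stand and let go, so that it hangs level on both prongs. Leave the tools and the other things lying about where they are.

Things in the scene. Friction and masses are not known exactly. Their poses are not given: they have to be found in the camera images.
- tray: Metal tray 130 (x) x 120 (y) mm, 0.25-0.40 kg, holding two loose balls. z up; origin on the underside, straight below handle and centre of mass. Reaches from x = -73 (front lip) to +57 mm (back wall). Back and side walls 36 high, all 3 thick. The front (-x) has only a 3 mm lip above the 3 mm floor: balls roll out once it is tipped 33-38 degrees, front down, about its y axis.
- tray_grip (a point): Centre of the dark flat strap handle, 110 mm above the tray's underside; axes as the tray's. Strap: 8 thick (x), 114 long (y), 24 high (98 to 122 mm above the underside), on flat uprights at y = +-58.5. Pinch it across its 8 mm, fingers closing along the tray's x. The window between strap and back wall is 62 high.
- tray_lip (a point): Middle of the top edge of the tray's front lip, at x = -71, z = 6 mm in the tray's frame.
- ball0_center (a point): Centre of one steel bearing ball, diameter 30 mm, 0.11 kg.
- ball1_center (a point): Centre of the other, same steel bearing ball.
- bin: Square open grey plastic bin, fixed to the table, 180 x 180 mm outside, 80 high, walls 5 thick, empty; origin at the centre of its underside, z up. It is the only square bin and stands on its own; the narrow parts bins in a row at the back of the table are not it.
- hook: Hook stand fixed to the table on the robot's right; z up, origin on the table below the prongs. Base plate 8 high, x = -30 to +130, y = +-65 mm. Two round posts at x = +100, y = +-38 rise and bend into two level prongs, 10 mm thick, axis 200 high, running to x = -35, where their tips turn up to 219 mm. Prongs point to the stand's -x, roughly to the robot; free between above 110.
- hook_seat (a point): Midway between the prongs, level with their top faces (205 mm above the table); axes as the stand's. Bring the tray on from -x, its +x towards the posts: prongs pass under the strap and over the back wall. Hung, the strap rests across both prongs with its centre 12 mm above this point; there the tips are 26 mm in front of the strap and the posts 38 mm behind the back wall.
- wrench: Bystander, to be left alone: open spanner lying between the tray's and the bin's places; origin at its underside.
- screwdriver: Bystander, to be left alone: screwdriver lying left of the middle, near the robot; origin at its underside.
- hammer: Bystander, to be left alone: hammer lying near the robot, to its right; origin at its underside.
- jar: Bystander, to be left alone: small amber glass jar with black cap, diameter 48, height 60, standing; origin at its underside.
- can: Bystander, to be left alone: grey can with paper label, diameter 66, height 120, standing behind; origin at its underside.
- bearing: Bystander, to be left alone: steel bearing ring, outer diameter 80, 18 high, lying behind; origin at its underside.
There are look-alikes about, which are no part of the job. Of the things that look like the tray, the smaller one is meant.

How it is judged:
On the way, in this order (a step that is already met when the one before it is completed fails the run):
1. the tray's lip is over the bin, less than 120 mm above its rim, and the tray is tipped 32 to 60 degrees (angle between tray's own z axis and vertical between 0.55 and 1.05 rad and x of tray_lip in the frame of bin between -0.09 and 0.09 m and y of tray_lip in the frame of bin between -0.09 and 0.09 m and z of tray_lip in the frame of bin below 0.2 m), for 0.2 s.
2. both balls are in the bin and the tray is back within 10 degrees of level, held clear of the table (angle between tray's own z axis and vertical below 0.175 rad and height (world z) of tray above 0.04 m and x of ball0_center in the frame of bin between -0.085 and 0.085 m and y of ball0_center in the frame of bin between -0.085 and 0.085 m and z of ball0_center in the frame of bin between 0 and 0.065 m and x of ball1_center in the frame of bin between -0.085 and 0.085 m and y of ball1_center in the frame of bin between -0.085 and 0.085 m and z of ball1_center in the frame of bin between 0 and 0.065 m), for 0.2 s.
At the end, for the whole second after the job is handed in: Both balls lie in the square bin; the tray hangs by its strap on both prongs of the hook stand, behind the upturned tips (strap centre 210 to 226 mm above the table, within 30 mm of the middle between the prongs), within 10 degrees of level, at rest and released (x of ball0_center in the frame of bin between -0.085 and 0.085 m and y of ball0_center in the frame of bin between -0.085 and 0.085 m and z of ball0_center in the frame of bin between 0 and 0.065 m and x of ball1_center in the frame of bin between -0.085 and 0.085 m and y of ball1_center in the frame of bin between -0.085 and 0.085 m and z of ball1_center in the frame of bin between 0 and 0.065 m and x of tray_grip in the frame of hook between -0.036 and 0.045 m and y of tray_grip in the frame of hook between -0.03 and 0.03 m and z of tray_grip in the frame of hook between 0.21 and 0.226 m and angle between tray's own z axis and vertical below 0.175 rad and contact force between tray and hook above 1 N and linear speed of tray below 0.05 m/s and angular speed of tray below 0.3 rad/s); the robot touches nothing.
It fails at once if the tray is tipped steeper than 65 degrees (angle between tray's own z axis and vertical above 1.134 rad).
It fails at once if a bystander is pushed more than 40 mm (distance of any of wrench, screwdriver, hammer, jar, can, bearing from where it was at the start of the episode above 0.04 m).
It also fails if it takes over 72 s, if anything falls off the work surface, if the arm or the gripper's body presses on something with over 40 N, if the wrist force passes 120 N, or if a joint passes its speed limit or range.

### The arm

A 6-joint arm with a two-finger parallel gripper is mounted at the origin on the work surface. World frame = base frame: x ahead of the robot, y to its left, z up, the work surface at z = 0. Lengths are in m, angles in rad, forces in N, time in s.
With the tool pointing down it reaches from about 0.35 to 0.775 m from the base axis. Payload 7.3 kg.
Tool frame: the origin (TCP) lies midway between the tips of the shut fingers; the grasp point (between the pads) lies 19 mm behind it; z points along the fingers, y is the line along which they close (so a half turn about z gives the same grasp; the last joint's range is limited). The gripper opens to 92 mm and grips with 3 to 60 N. Pads are 19 mm wide; open, the fingers measure 130 mm over their backs; the gripper's body (75 mm by 190 mm) begins 47 mm behind the grasp point.
Start: joints at [1.194, 0.342, 1.524, -0, 1.275, -0.146], TCP at [0.12, 0.511, 0.227] pointing down, gripper open.
Joint ranges: [-2.53, 2.53], [-0.77, 2.02], [0.04, 2.7], [-1, 4.14], [0.28, 2.66], [-3.11, 3.11]. Speed limits (rad/s): [2.57, 2.57, 3.14, 3.14, 3.14, 3.14].

### API

Orientations are given as a 3x3 rotation matrix whose columns are the frame's x, y, z axes.
In Python, from plant import ctrl, planner, monitor, capture, workorder gives the robot as it stands. Calls block until the motion is done:
- ctrl.movep(position, orientation): joint-space move of the TCP to a pose.
- ctrl.move_l(position, orientation=None, rate=0.15, max_force=None): straight line of the TCP; orientation=None keeps the orientation; rate is the mean speed in m/s. With max_force (N) it stops when the force on the tool has changed by that much, and returns True; else False.
- ctrl.move_joints(angles): joint-space move.
- ctrl.set_gripper(opening, grip_force=None): finger opening in m; grip_force is the grip in N (None keeps the last); returns when the fingers have stopped.
- ctrl.sleep(seconds).
- planner.inverse_kinematics(position, orientation): joint angles nearest the present ones, or None.
- monitor.state(): the state.
- capture(name): name is "scene" or "side" or "wrist"; returns a dict with "frame" (400x640x3 uint8, blue, green, red), "fx", "fy", "cx", "cy" (pixels), "k1" (the pictures are not rectified: a ray, as slopes to the right and down, at radius r is drawn at 1 + k1 r^2 times it, then the intrinsics apply), "world_from_camera" (4x4, takes a point from camera to world coordinates). Camera axes: x right, y down, z forward; pixel columns grow to the right and rows downward; lengths in m; the calibration is good to about 2 mm. A picture is of the moment at which its call begins. There is no depth.
A pose or a line that the arm cannot do raises ctrl.MotionError and nothing moves.
- workorder.finish_job(): hands the job in; it is judged then, once.
The state is a dict: "t": time; "qpos": joint angles; "dq": joint speeds; "tau": joint torques, N m; "tool_pos": TCP position; "tcp_rot": TCP orientation; "force": force on the tool from outside, world axes, zero at the start; "moment": the same for the moment, N m; "finger_gap": finger opening in m; "gripper_force": force on a finger pad.
Only numpy, scipy, OpenCV 4.12 (cv2) and the standard library are available. Lean on these libraries where they do the work, as an engineer would, in place of code of your own. Each camera call takes 0.05 s, during which the arm holds its last target. There are 200 camera calls.

## Working session

There is one attempt and no reset: what is moved stays moved. The work goes in short steps, each a Python script; the robot and the scene stay as the last script left them, time stands still between calls to the robot, and variables do not carry over. Pictures are saved under pics/ and viewed, at most 10 in all, crops included, and the job is handed in when it is done.

```bash
ls; mkdir -p pics; cat > h.py <<'E'
import numpy as np, cv2
from plant import ctrl, planner, monitor, capture, workorder
def ray(c,u,v):
    xd=np.array([(u-c["cx"])/c["fx"],(v-c["cy"])/c["fy"]]); x=xd.copy()
    for _ in range(20): x=xd/(1+c["k1"]*(x@x))
    T=np.array(c["world_from_camera"]); d=T[:3,:3]@np.r_[x,1]
    return T[:3,3],d/np.linalg.norm(d)
def onz(c,u,v,z):
    o,d=ray(c,u,v); return o+d*(z-o[2])/d[2]
def tri(*obs):
    A=np.zeros((3,3));b=np.zeros(3);L=[ray(*o) for o in obs]
    for o,d in L:
        P=np.eye(3)-np.outer(d,d);A+=P;b+=P@o
    p=np.linalg.solve(A,b)
    return p,[round(1e3*np.linalg.norm((np.eye(3)-np.outer(d,d))@(p-o)),1) for o,d in L]
E
python3 - <<'E'
from h import *
import pickle
C={}
for n in("scene","side","wrist"):
    c=capture(n);C[n]=c;cv2.imwrite(f"pics/{n}0.png",c["frame"])
    print(n,c["fx"],c["cx"],c["cy"],c["k1"],np.round(c["world_from_camera"],3).tolist())
pickle.dump(C,open("c0.pkl","wb"))
print(monitor.state())
E
```

```text
pics
scene 401.0467262068696 321.07104731011015 197.3790015664922 0.02733899143941524 [[0.124, 0.772, -0.624, 1.18], [0.992, -0.093, 0.083, -0.102], [0.006, -0.629, -0.777, 0.977], [0.0, 0.0, 0.0, 1.0]]
side 462.8870608537296 313.44592692881764 197.4505671514493 -0.1098702320940388 [[0.707, -0.483, 0.516, -0.105], [-0.707, -0.483, 0.517, -0.61], [-0.001, -0.73, -0.683, 0.95], [0.0, 0.0, 0.0, 1.0]]
wrist 353.08837715993906 314.5719831678709 200.55934790971824 -0.06661709206148538 [[0.228, 0.943, 0.243, 0.055], [0.974, -0.221, -0.058, 0.527], [-0.001, 0.249, -0.968, 0.384], [0.0, 0.0, 0.0, 1.0]]
{'t': 0.15, 'qpos': array([ 1.19401302e+00,  3.42564360e-01,  1.52477844e+00,  1.80351910e-05,
        1.27541463e+00, -1.46008900e-01]), 'dq': array([-5.76275929e-04, -1.65726435e-03, -3.10438422e-03,  5.27270079e-05,
        9.30304435e-04, -2.91158458e-04]), 'tau': array([ 1.99184906e-03, -4.31470835e+01, -2.44355071e+01,  7.18963193e-02,
        5.35212457e-02, -6.93112725e-05]), 'tool_pos': array([0.11994974, 0.51080486, 0.22621043]), 'tcp_rot': array([[-9.73488311e-01,  2.28736334e-01, -4.44601230e-04],
       [ 2.28736690e-01,  9.73487734e-01, -1.07672176e-03],
       [ 1.86528455e-04, -1.14987267e-03, -9.99999321e-01]]), 'force': array([-0.07840712, -0.04439688, -0.54003075]), 'moment': array([0.0213314 , 0.00732125, 0.0020301 ]), 'gripper_force': 0.0, 'finger_gap': 0.09209649798861455}
```

View pics/scene0.png

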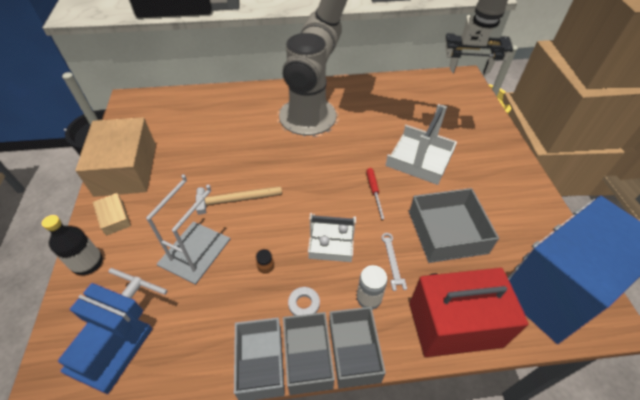

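View pics/side0.png

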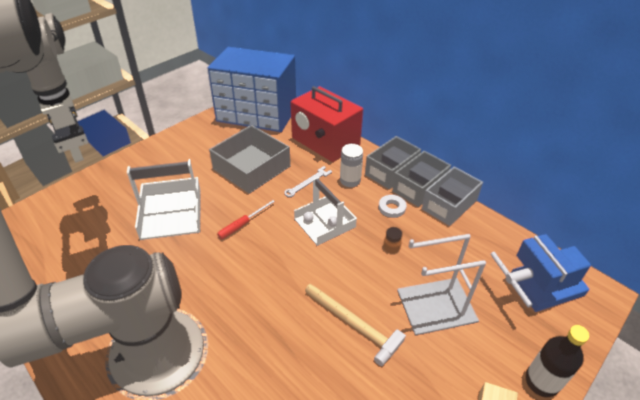

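The scene view shows the small tray with balls at (332,237), the hook stand at (190,235) and the square bin at (452,223). In the side view they are at (325,215), (440,285) and (250,158). Next I'll view enlarged crops.

```bash
python3 - <<'E'
import cv2,numpy as np
s=cv2.imread("pics/scene0.png");d=cv2.imread("pics/side0.png")
def cr(i,x,y,w,h): return cv2.resize(i[y:y+h,x:x+w],(400,300),interpolation=cv2.INTER_CUBIC)
m=np.vstack([np.hstack([cr(s,292,206,80,60),cr(d,285,175,80,60)]),np.hstack([cr(s,136,166,160,120),cr(d,370,225,140,105)])])
cv2.imwrite("pics/z0.png",m)
E
```

```text
(no output)
```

View pics/z0.png

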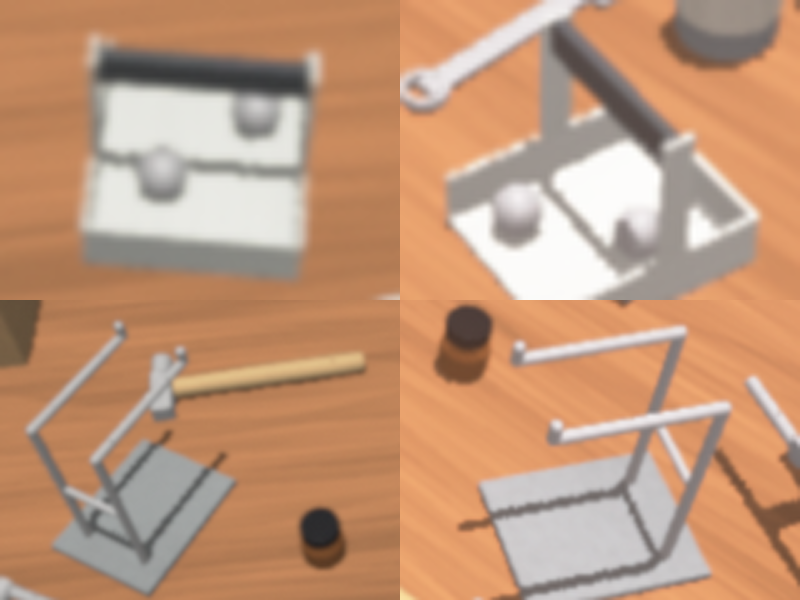

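The crops show that the tray's back wall is on the far side (+x, crop row ~250), so its front lip faces the robot. The dark strap runs from scene (312,219) to (354,222). The prong tips are at scene (184,177) and (208,187), and the hook's posts are away from the robot.

```bash
python3 - <<'E'
from h import *
import pickle
C=pickle.load(open("c0.pkl","rb"));s,d=C["scene"],C["side"]
P=lambda n,a,b:print(n,*[np.round(x,4) for x in tri((s,*a),(d,*b))])
P("tip+y",(208,187.2),(411.3,243.2));P("tip-y",(184,177.2),(424.6,270.5))
P("bend+y",(174.8,230),(469,235.5));P("bend-y",(148,218),(483.8,262.8))
P("strapR",(312,217),(340,203));P("strapL",(353.6,220),(316.4,180))
# bin corners guesses
for a in((411,197),(473,190),(495,241),(427,259)):print("bin",onz(s,*a,.08).round(3))
for a in((211,156),(251,130),(290,155),(252,185)):print("bin side",onz(d,*a,.08).round(3))
for a in((264,258),(372,272),(304,300),(392,238),(403,285),(200,193),(280,190),(370,172),(382,217)):print("by",onz(s,*a,.02).round(3))
E
```

```text
tip+y [ 0.4992 -0.2978  0.2107] [0.9 0.9]
tip-y [ 0.4584 -0.3604  0.2108] [1.5 1.5]
bend+y [ 0.6145 -0.3708  0.2014] [2.4 2.4]
bend-y [ 0.5706 -0.4357  0.2006] [0.9 0.9]
strapR [ 0.5559 -0.0441  0.1194] [1.3 1.3]
strapL [0.5781 0.0639 0.1186] [1.1 1.1]
bin [0.49  0.251 0.08 ]
bin [0.486 0.437 0.08 ]
bin [0.662 0.431 0.08 ]
bin [0.694 0.237 0.08 ]
bin side [0.462 0.402 0.08 ]
bin side [0.636 0.421 0.08 ]
bin side [0.636 0.233 0.08 ]
bin side [0.465 0.208 0.08 ]
by [ 0.605 -0.181  0.02 ]
by [0.682 0.103 0.02 ]
by [ 0.739 -0.085  0.02 ]
by [0.583 0.181 0.02 ]
by [0.729 0.175 0.02 ]
by [ 0.35  -0.369  0.02 ]
by [ 0.367 -0.123  0.02 ]
by [0.326 0.17  0.02 ]
by [0.507 0.169 0.02 ]
```

```bash
cat >> h.py <<'E'
def down(a): # tool y at angle a, pointing down
    c,s=np.cos(a),np.sin(a); return np.array([[-s,c,0],[c,s,0],[0,0,-1.]])
E
python3 - <<'E'
from h import *
import pickle
C=pickle.load(open("c0.pkl","rb"))
for n,p,a in(("B",(.55,.19,.33),0),("A",(.55,-.08,.33),-.2),("C",(.5,-.30,.36),-.57)):
    try: ctrl.movep(np.array(p),down(a))
    except ctrl.MotionError as e: print(n,e); continue
    C[n]=capture("wrist"); cv2.imwrite(f"pics/w{n}.png",C[n]["frame"])
    s=monitor.state(); print(n,s["t"],s["tool_pos"].round(4),s["qpos"].round(2))
pickle.dump(C,open("c1.pkl","wb"))
E
python3 -c "
import cv2,numpy as np
r=lambda n:cv2.resize(cv2.imread(f'pics/w{n}.png'),(480,300))
a=np.zeros((600,800,3),np.uint8)
a[:300,:400]=r('B')[:,40:440];a[:300,400:]=r('A')[:,40:440];a[300:,:480]=r('C')
cv2.imwrite('pics/m1.png',a)"
```

```text
B 2.175 [0.5495 0.191  0.3299] [0.2  0.4  1.16 0.   1.58 0.2 ]
A 3.275 [ 0.5502 -0.0785  0.3301] [-0.28  0.35  1.24  0.    1.56 -0.08]
C 4.2333 [ 0.5007 -0.2982  0.3599] [-0.67  0.4   1.08  0.    1.66 -0.1 ]
```

View pics/m1.png

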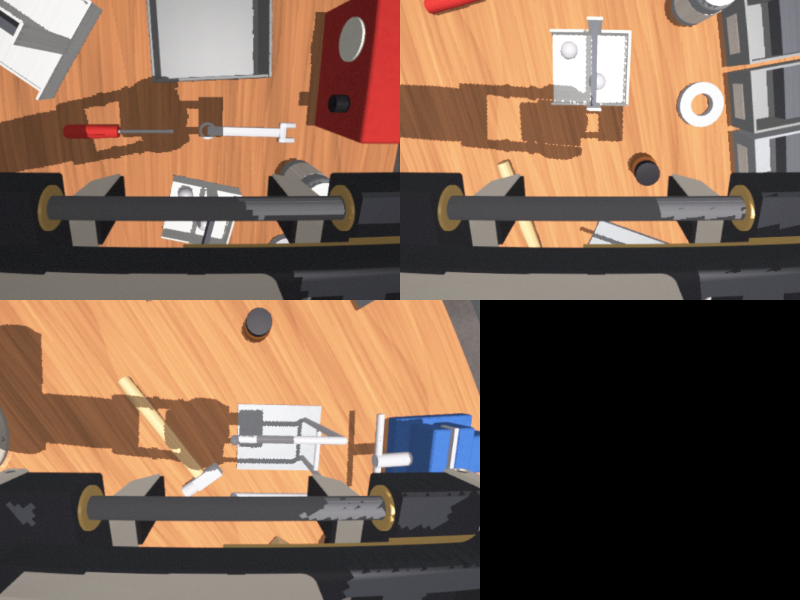

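Wrist pictures: A shows the strap, full-frame about (312,23) to (312,144), nearly parallel to the image columns, so yaw is about -0.2. B shows the bin's near rim corners at about (256,107) and (415,100). C shows one prong at about (320..465,187). I'll zoom in to get pixel accuracy.

```bash
python3 -c "
import cv2,numpy as np
f=lambda n,x,y,w,h:cv2.resize(cv2.imread('pics/'+n+'.png')[y:y+h,x:x+w],(400,300),interpolation=cv2.INTER_CUBIC)
a=np.vstack([np.hstack([f('wB',230,0,200,150),f('wA',240,10,180,135)]),np.hstack([f('scene0',395,180,120,90),f('side0',200,120,100,75)])])
cv2.imwrite('pics/m2.png',a)"
```

```text
(no output)
```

View pics/m2.png

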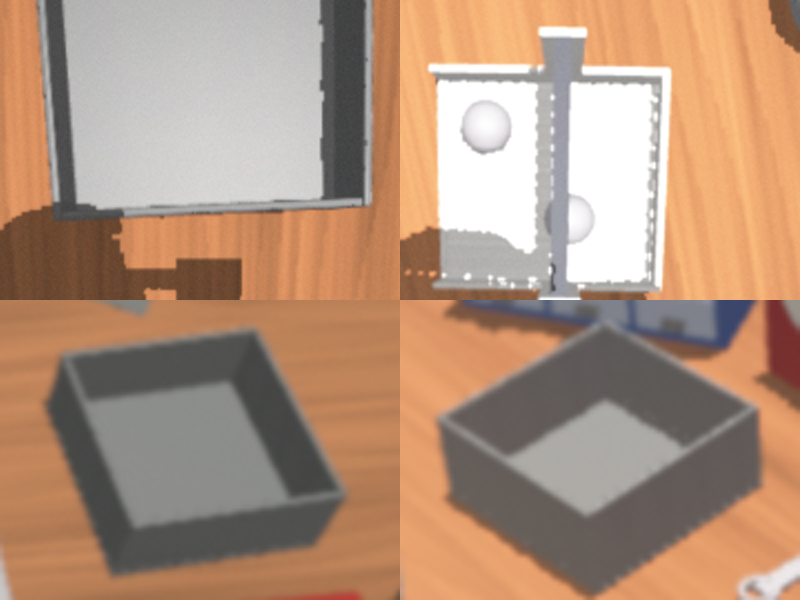

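```bash
python3 - <<'E'
from h import *
import pickle
C=pickle.load(open("c1.pkl","rb"));s,d,A,B=[C[k] for k in("scene","side","A","B")]
K=dict(mm=[(s,413.6,196.2),(d,247,174.25),(B,257.5,107.5)],mp=[(s,472.4,189.6),(d,210,149.5)],pp=[(s,498.2,238.2),(d,251.25,125.5)],pm=[(s,434.2,248.7),(d,289.25,147),(B,416,102.5)])
R=[]
for k,o in K.items():
    p,r=tri(*o);R.append(p);print(k,p.round(4),r)
R=np.array(R);print("bin",R.mean(0).round(4),"yaw",np.degrees([np.arctan2(*(R[i]-R[j])[[1,0]]) for i,j in((3,0),(2,1))]),np.degrees([np.arctan2(-(R[i]-R[j])[0],(R[i]-R[j])[1]) for i,j in((1,0),(2,3))]))
f=A["frame"].astype(int)
for v in(40,60,80,100,120,138):print(v,f[v,300:326].mean(1).astype(int))
a=onz(A,312.9,28,.122);b=onz(A,312,140.5,.122);print("strap",a,b,np.degrees(np.arctan2(-(a-b)[0],(a-b)[1])))
q=[onz(A,*u,.036) for u in((361.5,41.5),(357.9,141.4),(254.9,40.6),(254.9,140))];print(np.round(q,4))
print("tri strap",tri((A,312.9,25),(s,353.6,217),(d,316.4,179.6)),)
E
```

```text
mm [0.4859 0.2598 0.0772] [np.float64(0.5), np.float64(2.2), np.float64(1.8)]
mp [0.4817 0.4372 0.0761] [np.float64(1.1), np.float64(1.1)]
pp [0.6543 0.4429 0.0791] [np.float64(0.5), np.float64(0.5)]
pm [0.664  0.2669 0.0768] [np.float64(0.7), np.float64(0.4), np.float64(0.5)]
bin [0.5715 0.3517 0.0773] yaw [2.29050039 1.89780097] [1.35362977 3.16497225]
40 [185 200 251 241 204 166 149 148 148 154 156 157 155 154 154 155 157 150
 148 150 147 176 251 254 254 254]
60 [248 196 181 183 183 182 183 186 212 177 159 160 158 162 161 167 232 255
 255 255 255 255 255 255 255 255]
80 [249 201 183 183 181 182 183 182 172 162 162 162 162 163 163 181 251 255
 255 255 255 255 255 255 255 255]
100 [255 241 188 182 185 183 180 175 168 163 163 161 163 162 161 169 218 231
 235 232 230 226 219 221 249 255]
120 [255 223 187 184 183 182 183 177 166 164 164 163 164 162 167 221 254 255
 255 255 255 255 255 255 255 255]
138 [191 188 185 173 159 157 156 135  90 107 152 160 158 156 160 158 157 157
 157 178 249 252 250 198 170 166]
strap [0.57686756 0.0635132  0.122     ] [ 0.5545787 -0.0422488  0.122    ] -11.900678821671008
[[ 0.6343  0.0553  0.036 ]
 [ 0.6095 -0.0616  0.036 ]
 [ 0.5091  0.0816  0.036 ]
 [ 0.4817 -0.034   0.036 ]]
tri strap (array([0.57556835, 0.0636694 , 0.12479128]), [np.float64(2.5), np.float64(3.1), np.float64(3.9)])
```

```bash
cat >> h.py <<'E'
def pose(grip,yaw,tilt,g=.019): # tilt: front down, rad; g: TCP beyond strap centre
    c,s=np.cos(yaw),np.sin(yaw); t=np.cos(tilt),np.sin(tilt)
    R=np.array([[c,-s,0],[s,c,0],[0,0,1.]])@np.array([[t[0],0,-t[1]],[0,1,0],[t[1],0,t[0]]])@down(0)
    return np.array(grip)+g*R[:,2],R
def go(grip,yaw,tilt,T):
    p,R=pose(grip,yaw,tilt); d=np.linalg.norm(p-monitor.state()["tool_pos"])
    return ctrl.move_l(p,R,rate=max(d,1e-4)/T)
E
python3 - <<'E'
from h import *
D=np.radians
for a in(((.5655,.009,.11),D(-12),0),((.5655,.009,.25),D(-12),-.1),((.577,.353,.25),D(2),-.1),((.577,.353,.239),D(2),D(48)),((.508,-.348,.24),D(-33),0),((.40,-.278,.26),D(-33),0),((.42,-.29,.26),D(-33),0)):
    print(planner.inverse_kinematics(*pose(*a)))
ctrl.set_gripper(.06)
ctrl.movep(*pose((.5655,.009,.22),D(-12),0))
print(ctrl.move_l(pose((.5655,.009,.11),D(-12),0)[0],rate=.12,max_force=8))
ctrl.set_gripper(0,50); s=monitor.state();print(s["finger_gap"],s["gripper_force"],s["tool_pos"],s["t"])
go((.5655,.009,.16),D(-12),0,1.0)
c=capture("wrist");cv2.imwrite("pics/g.png",cv2.resize(c["frame"],(400,250)))
s=monitor.state();print(s["finger_gap"],s["force"],s["t"])
E
```

```text
[-1.19585042e-01  5.53763171e-01  1.58830878e+00 -4.44089210e-16
  9.99520705e-01  8.98544686e-02]
[-0.12412655  0.46937421  1.31739839  0.00856475  1.45446299  0.08389466]
[0.41917885 0.68874038 0.93393914 0.037466   1.61163502 0.38406512]
None
[-7.25008173e-01  5.15065234e-01  1.26499853e+00 -4.44089210e-16
  1.36152889e+00 -1.49049520e-01]
[-7.64853447e-01  2.60840468e-01  1.59935744e+00 -4.44089210e-16
  1.28139474e+00 -1.88894794e-01]
[-7.54559091e-01  3.03961409e-01  1.53895030e+00 -4.44089210e-16
  1.29868095e+00 -1.78600438e-01]
False
0.007428058066145904 49.99911367893219 [0.56532539 0.00903494 0.09089089] 8.2083
0.007322658730178621 [ 0.30290355 -0.90547391 -4.00768299] 9.4083
```

View pics/g.png

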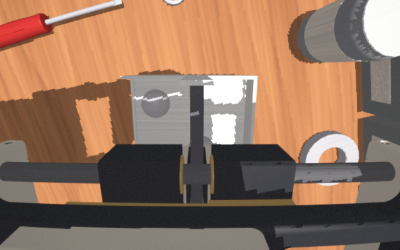

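Tray is lifted: the strap sits centred between the fingers at (197,175) and the balls are still in the tray. The planned dump pose is out of reach, so I'll scan other yaws.

```bash
python3 - <<'E'
from h import *
D=np.radians; B=np.array([.5715,.352])
for yd in(2,15,30,45,60,75,90,105,120,-20,-40,-60):
    for t in(40,45):
        for back in(.0,.03):
          for lz in (.115,.14):
            y=D(yd);x=np.array([np.cos(y),np.sin(y)]);t_=D(t)
            lip=B+back*x
            gx=-(-.071*np.cos(t_)+.104*np.sin(t_)); gz=.071*np.sin(t_)+.104*np.cos(t_)
            g=np.r_[lip+gx*x,lz+gz]
            q=planner.inverse_kinematics(*pose(g,y,t_))
            if q is not None: print(yd,t,back,lz,g.round(3),np.round(q,2))
E
```

```text
2 40 0.0 0.115 [0.559 0.352 0.24 ] [ 0.6   0.38  1.69 -0.7   0.57  1.07]
2 40 0.0 0.14 [0.559 0.352 0.265] [ 0.6   0.35  1.66 -0.64  0.61  1.  ]
2 40 0.03 0.115 [0.589 0.353 0.24 ] [ 0.57  0.42  1.63 -0.66  0.57  1.  ]
2 40 0.03 0.14 [0.589 0.353 0.265] [ 0.57  0.39  1.6  -0.6   0.62  0.94]
2 45 0.0 0.115 [0.548 0.351 0.239] [ 0.64  0.37  1.78 -0.96  0.51  1.35]
2 45 0.0 0.14 [0.548 0.351 0.264] [ 0.64  0.34  1.75 -0.88  0.55  1.25]
2 45 0.03 0.115 [0.578 0.352 0.239] [ 0.6   0.4   1.72 -0.92  0.5   1.28]
2 45 0.03 0.14 [0.578 0.352 0.264] [ 0.6   0.37  1.69 -0.83  0.54  1.18]
15 40 0.0 0.115 [0.559 0.349 0.24 ] [ 0.51  0.34  1.76 -0.43  0.39  0.6 ]
15 40 0.0 0.14 [0.559 0.349 0.265] [ 0.51  0.31  1.72 -0.37  0.45  0.54]
15 40 0.03 0.115 [0.588 0.357 0.24 ] [ 0.5   0.38  1.69 -0.39  0.41  0.54]
15 40 0.03 0.14 [0.588 0.357 0.265] [ 0.5   0.36  1.65 -0.34  0.47  0.49]
15 45 0.0 0.14 [0.549 0.346 0.264] [ 0.53  0.28  1.82 -0.63  0.33  0.79]
15 45 0.03 0.115 [0.578 0.354 0.239] [ 0.51  0.36  1.78 -0.68  0.29  0.84]
15 45 0.03 0.14 [0.578 0.354 0.264] [ 0.51  0.33  1.75 -0.56  0.34  0.72
[... 4965 characters left out ...]
  1.32 -0.84  1.22  1.76]
-40 45 0.03 0.14 [0.577 0.348 0.264] [ 0.74  0.6   1.29 -0.83  1.25  1.72]
-60 40 0.0 0.115 [0.565 0.363 0.24 ] [ 0.74  0.74  1.04 -0.68  1.54  1.87]
-60 40 0.0 0.14 [0.565 0.363 0.265] [ 0.74  0.73  1.01 -0.68  1.58  1.84]
-60 40 0.03 0.115 [0.58  0.337 0.24 ] [ 0.7   0.72  1.08 -0.69  1.5   1.85]
-60 40 0.03 0.14 [0.58  0.337 0.265] [ 0.7   0.71  1.04 -0.69  1.54  1.82]
-60 45 0.0 0.115 [0.56  0.372 0.239] [ 0.78  0.78  1.03 -0.75  1.58  1.92]
-60 45 0.0 0.14 [0.56  0.372 0.264] [ 0.78  0.76  0.99 -0.75  1.62  1.88]
-60 45 0.03 0.115 [0.575 0.346 0.239] [ 0.74  0.76  1.07 -0.76  1.54  1.9 ]
-60 45 0.03 0.14 [0.575 0.346 0.264] [ 0.74  0.74  1.04 -0.76  1.58  1.86]
```

```bash
python3 - <<'E'
from h import *
D=np.radians; B=np.array([.5715,.352]); y=D(-40); x=np.array([np.cos(y),np.sin(y)]); t=D(46)
g=np.r_[B+.03*x+(.071*np.cos(t)-.104*np.sin(t))*x,.12+.071*np.sin(t)+.104*np.cos(t)]; print(g)
go((.555,.009,.28),D(-12),-.1,2.0)
go((g[0],g[1],.28),y,-.1,3.5)
go(g,y,0,1.5)
go(g,y,D(28),1.5)
go(g,y,t,2.0)
ctrl.sleep(.8)
for n in("scene","side"): cv2.imwrite(f"pics/{n}1.png",capture(n)["frame"])
s=monitor.state();print(s["t"],s["force"],s["finger_gap"])
a=np.hstack([cv2.resize(cv2.imread(f"pics/{n}1.png")[y0:y0+150,x0:x0+200],(400,300)) for n,x0,y0 in(("scene",360,130),("side",150,70))])
cv2.imwrite("pics/m3.png",a)
E
```

```text
[0.5749544  0.34910141 0.2433176 ]
21.5583 [-0.79882957  0.71525465 -3.16079689] 0.008020441211463844
```

View pics/m3.png

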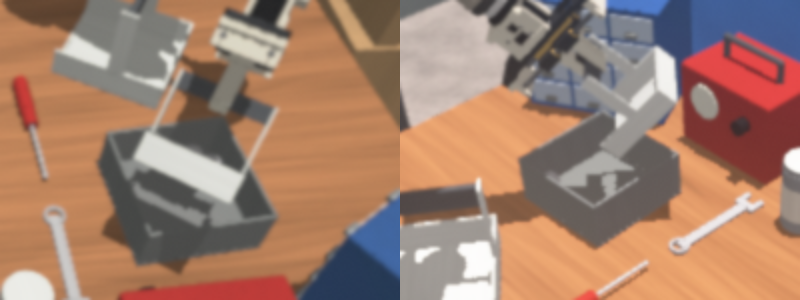

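The tray is tipped over the bin; the balls aren't visible behind it. I'll level it, move away and look.

```bash
python3 - <<'E'
from h import *
import pickle
D=np.radians;y=D(-40)
g=np.array([.575,.349,.243])
go(g,y,D(20),1.2); go(g+[0,0,.04],y,0,1.2)
ctrl.sleep(.4)
go((.555,.03,.285),D(-25),0,2.5)
I={n:capture(n) for n in("scene","side")}
C=pickle.load(open("c1.pkl","rb"))
for u in((313,187),(464,187),(390,187)):print("prong+y",onz(C["C"],*u,.2).round(4))
a=np.hstack([cv2.resize(I[n]["frame"][y0:y0+h,x0:x0+w],(400,300)) for n,x0,y0,w,h in(("scene",395,180,120,90),("side",200,110,120,90))])
b=np.hstack([cv2.resize(I[n]["frame"][y0:y0+h,x0:x0+w],(400,300)) for n,x0,y0,w,h in(("scene",270,100,160,120),("side",250,100,160,120))])
cv2.imwrite("pics/m4.png",np.vstack([a,b])); s=monitor.state();print(s["t"],s["force"],s["finger_gap"])
E
```

```text
prong+y [ 0.4981 -0.299   0.2   ]
prong+y [ 0.6165 -0.3744  0.2   ]
prong+y [ 0.5579 -0.3371  0.2   ]
27.4 [ 0.07912233  0.74825745 -2.23105692] 0.007977033171549158
```

View pics/m4.png

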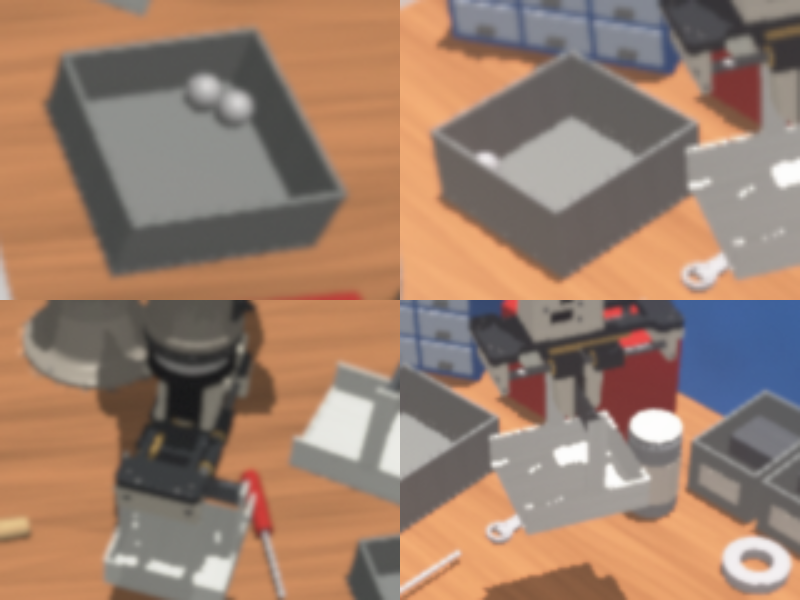

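Both balls lie in the bin, at (205,90) and (237,105) in the scene crop, and the tray is empty and level. The wrist view agrees with the hook pose. Next I'll hang the tray.

```bash
python3 - <<'E'
from h import *
D=np.radians;y=D(-32.8);c=np.array([.5085,-.3485]);x=np.array([np.cos(y),np.sin(y)])
P=lambda d,z:np.r_[c+d*x,z]
go(P(-.15,.285),y,0,2.5)
go(P(-.15,.248),y,0,1.0)
p,R=pose(P(0,.248),y,0)
hit=ctrl.move_l(p,R,rate=.07,max_force=6);s=monitor.state();print("in",hit,s["tool_pos"]-p,s["t"])
I={n:capture(n) for n in("scene","side")}
a=np.hstack([cv2.resize(I[n]["frame"][y0:y0+h,x0:x0+w],(400,300)) for n,x0,y0,w,h in(("scene",136,156,160,120),("side",370,205,140,105))])
cv2.imwrite("pics/m5.png",a)
E
```

```text
in False [-1.67574393e-04  7.72076563e-05  1.30549334e-04] 33.4917
```

View pics/m5.png

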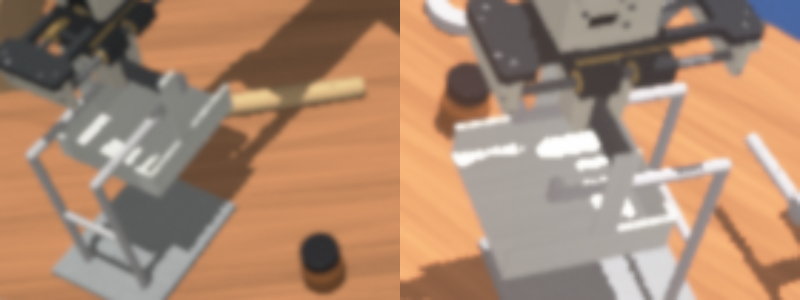

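The strap is over both prongs, inside the tips, and the prongs pass over the back wall. I'll lower and release.

```bash
python3 - <<'E'
from h import *
D=np.radians;y=D(-32.8);c=[.5085,-.3485]
p,R=pose(np.r_[c,.213],y,0)
hit=ctrl.move_l(p,R,rate=.02,max_force=3);s=monitor.state();print(hit,s["tool_pos"][2]+.019,s["force"],s["t"])
ctrl.set_gripper(.03); ctrl.sleep(.5)
print(monitor.state()["force"])
ctrl.move_l(p+[0,0,.10],R,rate=.06)
ctrl.move_l(np.array([.45,-.15,.36]),down(y),rate=.2)
ctrl.sleep(1)
I={n:capture(n) for n in("scene","side")}
a=np.hstack([cv2.resize(I[n]["frame"][y0:y0+h,x0:x0+w],(400,300)) for n,x0,y0,w,h in(("scene",136,156,160,120),("side",370,205,140,105))])
cv2.imwrite("pics/m6.png",a);s=monitor.state();print(s["force"],s["t"])
E
```

```text
True 0.21669081077573646 [-0.45444825  0.31681653  5.39413587] 34.9917
[-0.23864033 -0.36797178  0.5313983 ]
[-0.03724071 -0.39950617 -0.20585436] 40.2083
```

View pics/m6.png

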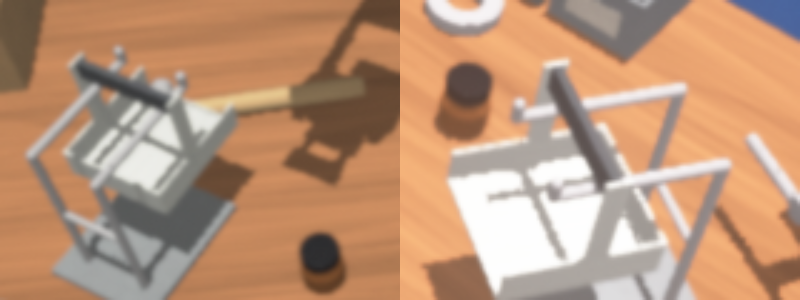

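The tray hangs level on both prongs behind the tips, and the gripper is clear.

```bash
python3 -c "
from h import *
print(workorder.finish_job())"
```

```text
the job is handed in; nothing more can be done
None
```

I handed the job in at about 40 s: both balls are in the square bin, and the tray hangs level and released on both prongs with the gripper clear. The hand-in gave no verdict.

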